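# Draw the refractometer from the turntable and hold it level

### The job

Draw the hand refractometer (the instrument with the flat-sided black grip, not the round torch) out of its leaning sleeve on the free-spinning turntable, turn it level with its clear plate facing up, and hold it still like that at least 20 cm above the bench. Finish while still holding it in the gripper, with nothing else supporting it. Leave the torch in its sleeve and do not move the vent plugs or the multimeter on the bench; the turntable may turn.

Things in the scene. Friction and masses are not known exactly. Their poses are not given: they have to be found in the camera images.
- refractometer: hand refractometer, 186 mm long, 0.2-0.3 kg, eyepiece down in one of the two sleeves, leaning 45 degrees, underside down. Origin: centre of the eyepiece end; z along it to the prism end; x out of the underside (clear plate faces -x). Along z: eyepiece 24 mm dia. to 12 mm; square black rubber grip 28 x 28 to 115; metal neck 23 dia. to 150; flat prism head 20 wide (y) with clear plate to 186.
- grip (a point): point on the refractometer's axis, 95 mm from the eyepiece end, 25 mm above its centre of mass, middle of the part of the grip (70 to 115 mm) that stands out of the sleeve: grasp here across y (28 mm). About 115 mm above the bench at the start. Axes as the refractometer's.
- turntable: aluminium disc 300 mm dia., top 30 mm high, spins freely about its vertical axis. Origin on that axis at bench level. Carries two parallel square steel sleeves, axes at y = +42 and -42 mm, both leaning 45 degrees to its +x: inside 34 x 34 mm, wall 4, 70 deep; centre of inner floor at x = -60 mm, z = 50 mm. Which sleeve holds which tool varies; its +x starts within 0.7 rad of the robot's +x.
- torch: round dark metal torch, 155 mm long: 28 mm diameter, with a 36 mm head from 125 mm up. Origin: centre of its tail end in the sleeve, z along it to the lens. Stands in the other sleeve, 84 mm beside the refractometer, parallel to it; stays there.
- plug_a: grey plastic vent plug, 30 mm diameter, 30 mm tall, loose on the bench to the left of the turntable; origin under its centre; leave alone
- plug_b: a second such vent plug, to the right of the turntable; leave alone
- meter: yellow multimeter lying flat on the bench to the robot's right, 150 x 75 x 34 mm, long axis x, origin under its centre; leave alone
Not all that is in view belongs to the job. Leave any blue or turquoise look-alike of the torch alone.

How it is judged:
By the outcome, as a careful person would: the job done as asked, in the order asked, and still so for the second after the job is handed in, while the arm keeps its last pose, push and grip.
It also fails if it takes over 29 s, if anything falls off the work surface, if the arm or the gripper's body presses on something with over 40 N, if the wrist force passes 120 N, or if a joint passes its speed limit or range.

### The arm

A 7-joint arm with a two-finger parallel gripper is mounted at the origin on the work surface. World frame = base frame: x ahead of the robot, y to its left, z up, the work surface at z = 0. Lengths are in mm, angles in rad, forces in N, time in s.
With the tool pointing down it reaches from about 400 to 875 mm from the base axis. Payload 19.3 kg.
Tool frame: the origin (TCP) lies at the very end of the fingers, on their centre line; the grasp point (between the pads) lies 19 mm behind it (grip_point_offset is the z of the grasp point in the tool frame, in mm); z points along the fingers, x is the direction in which the jaws open and shut, and the axes are right-handed (so a half turn about z gives the same grasp; the last joint's range is limited). The gripper opens to 85 mm and grips with 20 to 120 N. Pads are 22 mm wide; open, the fingers measure 114 mm over their backs; the gripper's body (76 mm by 85 mm) begins 54 mm behind the grasp point. The pads swing forward as they close: fully open they stand 13 mm farther back than shut.
Start: joints at [-1.353, 0.521, -0.036, 1.599, 0.021, 1.021, -0.113], TCP at [177.421, 599.28, 231.291] pointing down, gripper open.
Joint ranges: [-2.91, 2.91], [-0.3, 2.13], [-1.5, 1.42], [0.17, 2.43], [-1.26, 4.41], [0.16, 1.93], [-2.52, 2.52]. Speed limits (rad/s): [1.89, 1.89, 2.39, 2.39, 3.01, 3.01, 3.01].

### API

Orientations are given as a 3x3 rotation matrix whose columns are the frame's x, y, z axes.
In Python, from workcell import movep, movel, goto_joints, open_gripper, clamp, wait, inverse_kinematics, read_state, camera, PlanningError, finish_job, grip_point_offset gives the robot as it stands. Calls block until the motion is done:
- movep(position, orientation): joint-space move of the TCP to a pose.
- movel(position, frame=None, max_speed=150, guard=None): straight line of the TCP; frame=None keeps the orientation; max_speed is the mean speed in mm/s. With guard (N) it stops when the force on the tool has changed by that much, and returns True; else False.
- goto_joints(angles): joint-space move.
- open_gripper() and clamp(): open the fingers fully, or close them until they stop; the grip force is fixed at half the most.
- wait(seconds).
- inverse_kinematics(position, orientation): joint angles nearest the present ones, or None.
- read_state(): the state.
- camera(name): name is "side" or "top"; returns a dict with "image" (400x640x3 uint8, blue, green, red), "range_z" (400x640 float32, mm along the optical axis (not along the pixel's ray), 0 where there is no reading), "fx", "fy", "cx", "cy" (pixels), "cam_to_world" (4x4, takes a point from camera to world coordinates). Camera axes: x right, y up, looking along -z (the intrinsics and any distortion apply to the point x, -y, -z); pixel columns grow to the right and rows downward; lengths in mm; the calibration is good to about 2 mm. A picture is of the moment at which its call begins.
A pose or a line that the arm cannot do raises PlanningError and nothing moves.
- finish_job(): hands the job in, once; it reports no verdict.
The state is a dict: "time": time; "qpos": joint angles; "qvel": joint speeds; "joint_efforts": joint torques, N m; "eef_pos": TCP position; "tool_rot": TCP orientation; "ft_force": force on the tool from outside, world axes, zero at the start; "torque": the same for the moment, N m; "finger_gap": finger opening in mm.
Only numpy, scipy, OpenCV 4.12 (cv2) and the standard library are available. Lean on these libraries where they do the work, as an engineer would, in place of code of your own. Each camera call takes 0.05 s, during which the arm holds its last target. There are 200 camera calls.

## Working session

There is one attempt and no reset: what is moved stays moved. The work goes in short steps, each a Python script; the robot and the scene stay as the last script left them, time stands still between calls to the robot, and variables do not carry over. Pictures are saved under pics/ and viewed, about 8 in all and at most 12, crops included, and the job is handed in when it is done.

```bash
mkdir -p pics; ls; cat > h.py <<'E'
import numpy as np, cv2
from workcell import *
def pts(c):
    v,u=np.mgrid[0:400,0:640]; z=c["range_z"].astype(float)
    X=(u-c["cx"])/c["fx"]*z; Y=(v-c["cy"])/c["fy"]*z
    P=np.stack([X,-Y,-z,np.ones_like(z)],-1)@np.array(c["cam_to_world"]).T
    P[z<=0]=np.nan
    return P[...,:3]
E
python3 - <<'E'
from h import *
import pickle
for n in("side","top"):
    c=camera(n); cv2.imwrite(f"pics/{n}0.png",c["image"]); pickle.dump(c,open(n+"0.pkl","wb"))
    print(n,{k:c[k] for k in c if k not in("image","range_z")})
print(read_state()["time"],grip_point_offset)
E
```

```text
pics
side {'fx': 423.05458953262473, 'fy': 423.05458953262473, 'cx': 318.09614233669447, 'cy': 202.94556573096384, 'cam_to_world': array([[ 7.84645473e-01,  4.36467297e-01, -4.40258766e-01,
        -1.27652686e+02],
       [-6.19938690e-01,  5.49280486e-01, -5.60327555e-01,
        -7.74904898e+02],
       [-2.73910461e-03,  7.12591922e-01,  7.01573411e-01,
         1.00484417e+03],
       [ 0.00000000e+00,  0.00000000e+00,  0.00000000e+00,
         1.00000000e+00]])}
top {'fx': 464.47877486101135, 'fy': 464.47877486101135, 'cx': 318.1515177529718, 'cy': 202.7777654200388, 'cam_to_world': array([[ 1.09941575e-02,  9.83634306e-01, -1.79840710e-01,
         1.84185465e+02],
       [-9.99939305e-01,  1.06859002e-02, -2.68277534e-03,
        -6.32700631e+01],
       [-7.17109977e-04,  1.79859290e-01,  9.83692087e-01,
         1.37687811e+03],
       [ 0.00000000e+00,  0.00000000e+00,  0.00000000e+00,
         1.00000000e+00]])}
0.1 -18.700000000000003
```

View pics/top0.png

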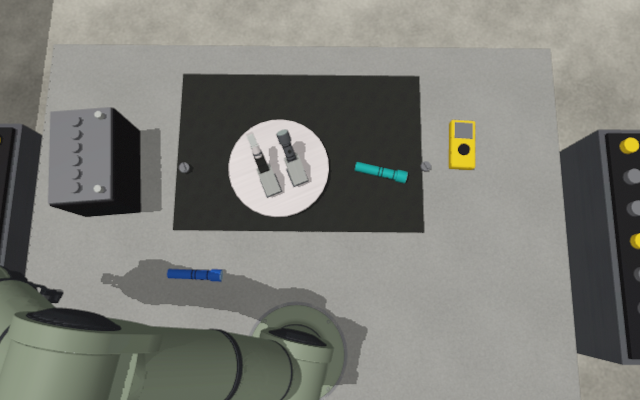

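View pics/side0.png

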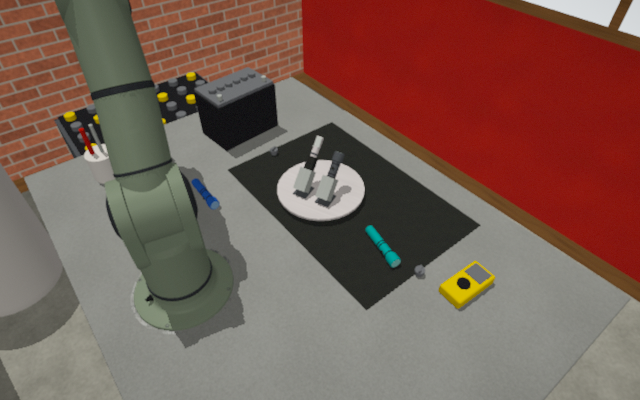

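The refractometer (pale neck and head) is in the left sleeve, near top-view (258,155). The torch is in the right sleeve at (285,140). Next I'll measure the disc and the tool axes.

```bash
cat > m.py <<'E'
from h import *
import pickle,sys
def disc(c):
    P=pts(c); hsv=cv2.cvtColor(c["image"],cv2.COLOR_BGR2HSV)
    m=(abs(P[...,2]-30)<8)&(hsv[...,2]>120)&(hsv[...,1]<60)
    m&=(P[...,0]>350)&(P[...,0]<800)&(abs(P[...,1])<350)
    n,l,st,_=cv2.connectedComponentsWithStats(m.astype(np.uint8)); k=1+np.argmax(st[1:,4])
    Q=P[l==k]; o,r=cv2.minEnclosingCircle(Q[:,:2].astype(np.float32))
    return np.array(o),r,np.median(Q[:,2]),P
if __name__=="__main__":
  for n in("top","side"):
    c=pickle.load(open(n+"0.pkl","rb")); o,r,z,P=disc(c); print(n,o,r,z)
    d=np.linalg.norm(P[...,:2]-o,axis=-1); Q=P[(d<150)&(P[...,2]>95)&(P[...,2]<260)]
    _,lab,cen=cv2.kmeans(Q[:,:2].astype(np.float32),2,None,(3,50,.1),5,cv2.KMEANS_PP_CENTERS)
    for k in(0,1):
        q=Q[lab[:,0]==k]; mu=q.mean(0); v=np.linalg.svd(q-mu)[2][0]; v*=np.sign(v[2])
        print(len(q),mu.round(1),v.round(3),"yaw",np.arctan2(v[1],v[0]).round(3),"zmax",q[:,2].max())
    C=c["image"]; 
    s=C[110:225,220:340] if n=="top" else C[125:225,265:385]
    cv2.imwrite(f"pics/{n}crop.png",cv2.resize(s,None,fx=5,fy=5,interpolation=cv2.INTER_CUBIC))
    a=Q
    # mid axis and separation
E
python3 m.py
```

```text
top [540.21807861  60.21123505] 150.10806274414062 30.187597688793744
527 [531.3 102.  133.9] [0.735 0.308 0.603] yaw 0.397 zmax 188.9592079414856
511 [560.9  23.5 130.3] [0.727 0.314 0.61 ] yaw 0.407 zmax 172.57025569910252
side [539.66821289  61.11994171] 152.32513427734375 30.351370085694725
416 [533.   99.8 131.3] [0.735 0.312 0.602] yaw 0.402 zmax 185.15667453273932
370 [558.3  19.3 127. ] [0.738 0.272 0.617] yaw 0.353 zmax 171.27129877859898
```

View pics/topcrop.png

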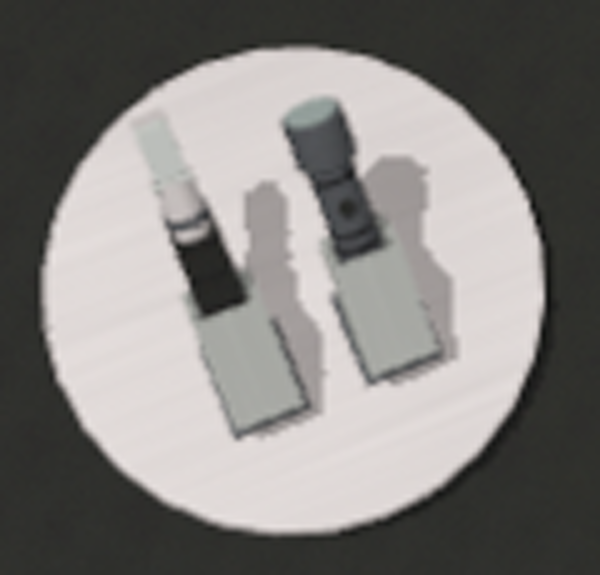

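Left tool confirmed: it has the square black grip and a clear plate. The disc is at (540, 60.5) with yaw about 0.40. At that yaw the two tools come out at local y = +42.0 and −41.9, which matches the description. Now I'll check reachability.

```bash
cat > plan.py <<'E'
from h import *
o=np.array([540.1,60.5]); a=0.40; s=np.sqrt(.5); ca,sa=np.cos(a),np.sin(a)
zr=np.array([ca*s,sa*s,s]); xr=np.array([ca*s,sa*s,-s]); yr=np.cross(zr,xr)
lx,ly=-60+95*s+3*s,42
G=np.array([o[0]+ca*lx-sa*ly,o[1]+sa*lx+ca*ly,50+95*s-3*s])
def tool(sg,tz=xr): x=sg*yr; return np.column_stack([x,np.cross(tz,x),tz])
TCP=G+19*xr
W=np.array([300,350,360.])
F=TCP+115*zr; F2=np.array([560,110,330.])
down=np.array([0,0,-1.])
E
python3 - <<'E'
from plan import *
import pickle
print(G,read_state()["tool_rot"])
P=pts(pickle.load(open("top0.pkl","rb")))
b=P[115:190,60:110].reshape(-1,3); print("box",np.nanpercentile(b,[2,98],axis=0))
print("W",inverse_kinematics(W,np.array(read_state()["tool_rot"])))
for sg in(1,-1):
    for n,p,t in(("pre",TCP-110*xr,xr),("grasp",TCP,xr),("out",F,xr),("lvl",F2,down)):
        q=inverse_kinematics(p,tool(sg,t)); print(sg,n,None if q is None else np.round(q,2))
E
```

```text
[532.30704051 102.80477556 115.05382387] [[ 2.83868224e-01  9.58863276e-01 -2.22296431e-04]
 [ 9.58862782e-01 -2.83868304e-01 -9.75008820e-04]
 [-9.98003063e-04  6.36222477e-05 -9.99999500e-01]]
box [[430.157898   489.12817123 197.84852197]
 [626.0628226  620.74915716 218.05855467]]
W [-1.02078533  0.12700896  0.03338666  1.82898588 -0.00418176  1.18660717
  0.29687408]
1 pre None
1 grasp None
1 out [ 0.66  0.8  -1.27  2.22  2.08  0.66 -0.08]
1 lvl [-0.4   0.35  0.14  1.62 -0.05  1.17  1.72]
-1 pre None
-1 grasp None
-1 out [ 0.25  0.51 -0.65  2.24  2.65  0.36  2.3 ]
-1 lvl [-0.78  0.41  0.69  1.64 -0.28  1.19 -1.2 ]
```

```bash
python3 - <<'E'
from plan import *
from scipy.spatial.transform import Rotation as R
f=lambda q: None if q is None else np.round(q,2).tolist()
for sg in(1,-1):
  for d in(10,15,20,25,30,35,45):      # deg from vertical
    t=np.array([ca*np.sin(np.radians(d)),sa*np.sin(np.radians(d)),-np.cos(np.radians(d))])
    T=tool(sg,t); g=G+19*t
    r=[f(inverse_kinematics(p,T)) for p in(g-110*t,g-50*t,g,g+50*zr,g+115*zr)]
    # level pose: rotate held tool so zr->horizontal at yaw b
    M=[]
    for b in np.arange(-3,3.2,.3):
      Rr=np.column_stack([[0,0,-1],np.cross([np.cos(b),np.sin(b),0],[0,0,-1]),[np.cos(b),np.sin(b),0]])
      Tl=Rr@np.column_stack([xr,yr,zr]).T@T
      for p in([560,110,330],[600,0,330]):
        if inverse_kinematics(p,Tl) is not None: M.append((round(b,1),p[1]))
    print(sg,d,[x is not None for x in r],r[2],"lvl",M)
E
```

```text
1 10 [True, True, True, True, True] [-0.2, 0.53, -0.12, 2.06, 0.11, 0.39, 1.57] lvl [(np.float64(-3.0), 110), (np.float64(-3.0), 0), (np.float64(-2.7), 110), (np.float64(-2.7), 0), (np.float64(-2.4), 110), (np.float64(-2.4), 0), (np.float64(-2.1), 110), (np.float64(-2.1), 0), (np.float64(-1.8), 110), (np.float64(-1.8), 0), (np.float64(-1.5), 110), (np.float64(-1.5), 0), (np.float64(-1.2), 110), (np.float64(-1.2), 0), (np.float64(-0.9), 110), (np.float64(-0.9), 0), (np.float64(-0.6), 110), (np.float64(-0.6), 0), (np.float64(-0.3), 110), (np.float64(-0.3), 0), (np.float64(-0.0), 110), (np.float64(0.3), 110), (np.float64(0.3), 0), (np.float64(0.6), 110), (np.float64(0.6), 0), (np.float64(0.9), 110), (np.float64(0.9), 0), (np.float64(1.2), 110), (np.float64(1.2), 0), (np.float64(1.5), 110), (np.float64(1.5), 0), (np.float64(1.8), 110), (np.float64(1.8), 0), (np.float64(2.1), 110), (np.float64(2.1), 0), (np.float64(2.4), 110), (np.float64(2.4), 0), (np.float64(2.7), 110), (np.float64(2.7), 0), (np.float64(3.0), 110), (np.float64(3.0), 0)]
1 15 [True, True, True, True, True] [-0.14, 0.51, 
[... 13115 characters left out ...]
 (np.float64(-1.2), 110), (np.float64(-1.2), 0), (np.float64(-0.9), 110), (np.float64(-0.9), 0), (np.float64(-0.6), 110), (np.float64(-0.6), 0), (np.float64(-0.3), 110), (np.float64(-0.3), 0), (np.float64(-0.0), 110), (np.float64(-0.0), 0), (np.float64(0.3), 110), (np.float64(0.3), 0), (np.float64(0.6), 110), (np.float64(0.6), 0), (np.float64(0.9), 110), (np.float64(0.9), 0), (np.float64(1.2), 110), (np.float64(1.2), 0), (np.float64(1.5), 110), (np.float64(1.5), 0), (np.float64(1.8), 110), (np.float64(1.8), 0), (np.float64(2.1), 110), (np.float64(2.1), 0), (np.float64(2.4), 110), (np.float64(2.4), 0), (np.float64(2.7), 110), (np.float64(2.7), 0), (np.float64(3.0), 110), (np.float64(3.0), 0)]
```

Tilting the tool 15° forward, so it sits 30° off the normal to the tool, is reachable and clears everything. I'll move to the pre-grasp, re-measure, then approach.

```bash
cat >> plan.py <<'E'
d=np.radians(15); t=np.array([ca*np.sin(d),sa*np.sin(d),-np.cos(d)])
T=tool(1,t); G=G+2*zr; TCP=G+19*t
E
python3 - <<'E'
from plan import *
movel(W,max_speed=250)
movep(TCP-120*t,T)
print(read_state()["time"],read_state()["qpos"],read_state()["finger_gap"])
hit=movel(TCP,max_speed=100,guard=15)
s=read_state(); print(hit,s["time"],s["eef_pos"]-TCP,s["ft_force"],s["qpos"])
c=camera("side"); cv2.imwrite("pics/g1.png",cv2.resize(c["image"][90:240,220:420],None,fx=4,fy=4,interpolation=cv2.INTER_CUBIC))
E
```

```text
2.925 [-0.44851576  0.2669984   0.20635864  2.11292922 -0.18735274  0.51487107
  1.86667019] 85.13933901481208
False 4.275 [0.18395257 0.02425053 0.53786706] [ 0.08860818 -0.58169043 -0.33421299] [-0.34784039  0.51114013  0.08396493  2.13019253 -0.29390882  0.25093171
  1.96657433]
```

View pics/g1.png

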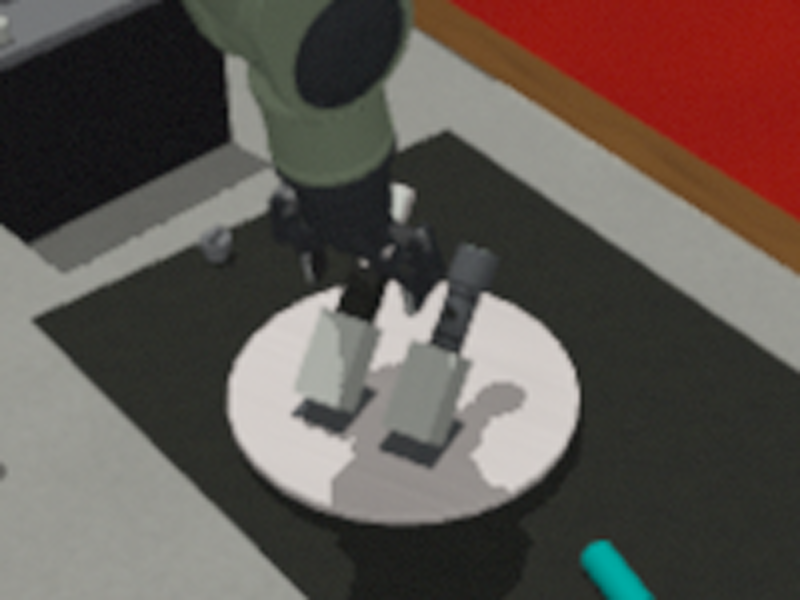

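The open fingers straddle the black grip near (350,285), clear of the torch and both sleeves. Now clamp and draw it out along the sleeve axis.

```bash
python3 - <<'E'
from plan import *
clamp(); s=read_state(); print(s["time"],s["finger_gap"],s["ft_force"],s["torque"])
if 24<s["finger_gap"]<32:
    p=np.array(s["eef_pos"])
    h=movel(p+30*zr,max_speed=60,guard=30); s=read_state(); print(h,s["ft_force"],s["finger_gap"])
    if not h:
        h=movel(p+125*zr,max_speed=90,guard=30); s=read_state(); print(h,s["time"],s["ft_force"],s["finger_gap"],s["qpos"])
c=camera("side"); cv2.imwrite("pics/g2.png",cv2.resize(c["image"][70:240,220:420],None,fx=3.5,fy=3.5,interpolation=cv2.INTER_CUBIC))
E
```

```text
4.8833 27.370782735219198 [-1.75190235  0.28451667  5.17232402] [ 0.09163617  0.49619924 -0.00638621]
False [ 0.03661108 -0.57086683 -3.45881814] 27.08878103961418
False 6.7417 [-0.65533827 -0.33308198 -2.68698965] 27.200808681733427 [-0.44953153  0.48373689  0.20179112  1.85917656 -0.23471663  0.55877874
  1.87186045]
```

View pics/g2.png

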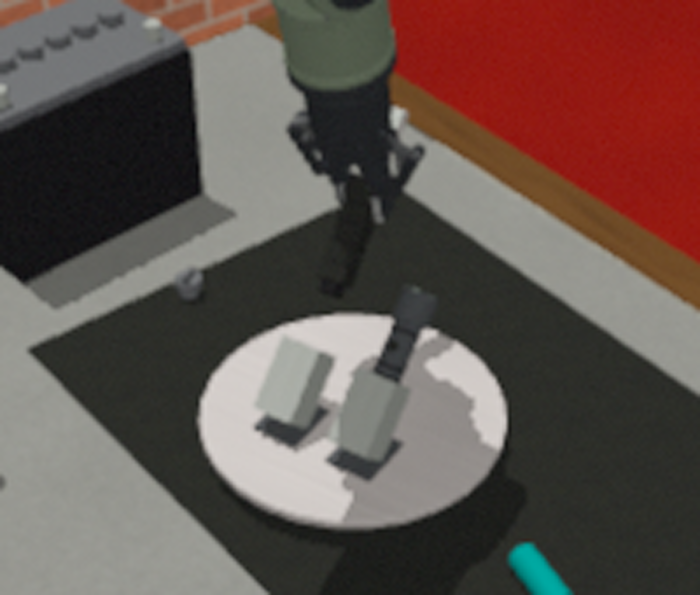

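The refractometer is clear of its sleeve and the torch is still in place. Next, raise it and turn it level.

```bash
python3 - <<'E'
from plan import *
import pickle
s=read_state(); p=np.array(s["eef_pos"]); movel(p+[0,0,130],max_speed=120)
s=read_state(); R0=np.array(s["tool_rot"]); g=np.array(s["eef_pos"])-19*R0[:,2]
best=None
for b in np.arange(-1.2,1.8,.2):
    z=np.array([np.cos(b),np.sin(b),0]); x=np.array([0,0,-1.])
    Tl=np.column_stack([x,np.cross(z,x),z])@np.column_stack([xr,yr,zr]).T@T
    for gp in (g,np.array([580,80,350.])):
        q=inverse_kinematics(gp+19*Tl[:,2],Tl)
        if q is None: continue
        k=np.abs(np.array(q)-s["qpos"]).max()
        if best is None or k<best[0]: best=(k,b,gp,Tl,q)
print(best[:3],np.round(best[4],2)); movep(best[2]+19*best[3][:,2],best[3]); wait(.3)
s=read_state(); print(s["time"],s["finger_gap"],s["ft_force"],s["torque"])
np.savez("lvl.npz",b=best[1],g=best[2],T=best[3])
for n in("side","top"):
    c=camera(n); pickle.dump(c,open(n+"1.pkl","wb")); P=np.array(c["cam_to_world"])
    v=np.linalg.inv(P)@np.r_[best[2],1]; u=int(c["cx"]-c["fx"]*v[0]/v[2]); w=int(c["cy"]+c["fy"]*v[1]/v[2]); print(n,u,w)
    a,e=max(0,w-75),max(0,u-100); print(a,e)
    cv2.imwrite(f"pics/{n}2.png",cv2.resize(c["image"][a:a+150,e:e+200],None,fx=4,fy=4,interpolation=cv2.INTER_CUBIC))
E
```

```text
(np.float64(0.6661748974569754), np.float64(1.3999999999999997), array([580.,  80., 350.])) [-0.56  0.52  0.15  1.47  0.36  1.47  2.47]
9.025 27.187975983837404 [ 0.76541005 -0.34381382 -2.70847313] [ 0.86625316 -0.14798916  0.04893879]
side 327 97
22 227
top 258 114
39 158
```

View pics/side2.png

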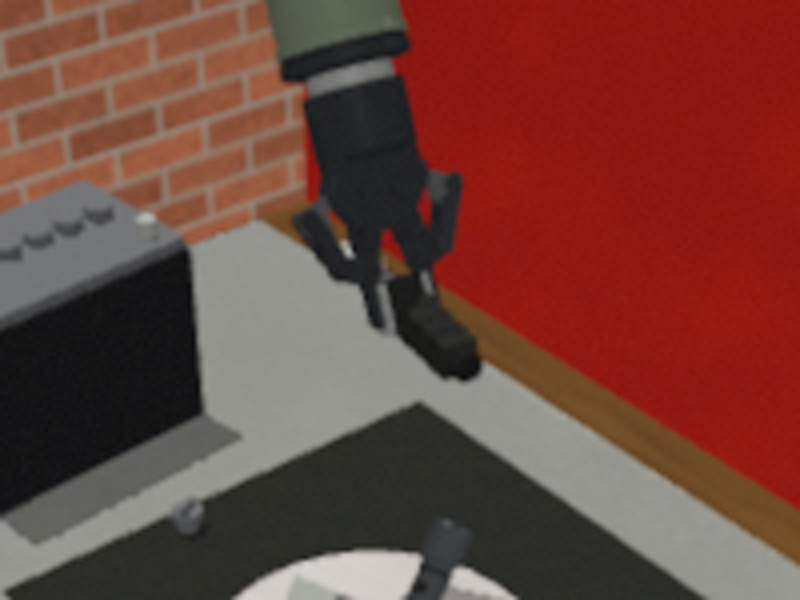

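View pics/top2.png

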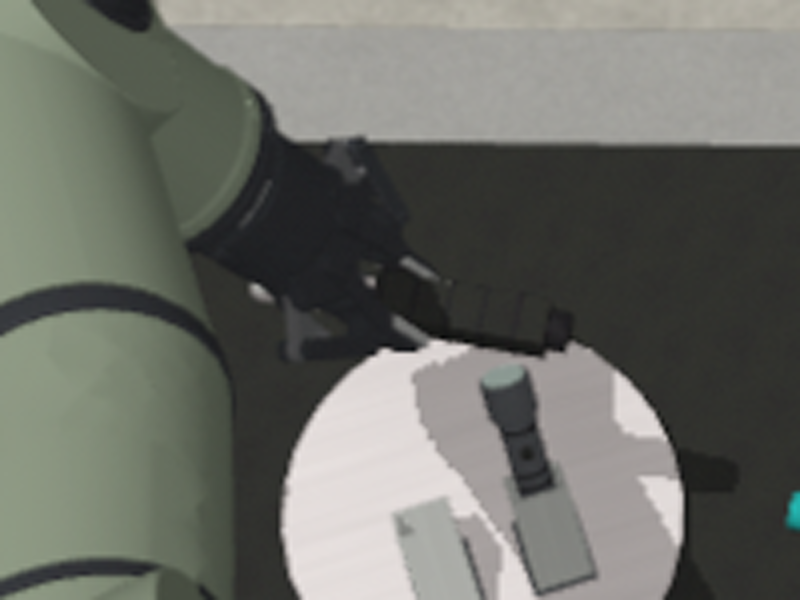

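It is held with the eyepiece toward the right. The grip's top face shows in the top crop at (440–540, 290–335), so I'll fit a plane to its range points to check level.

```bash
cat > fit.py <<'E'
from h import *
import pickle,sys
def fit(k):
    L=np.load("lvl.npz"); b,g=L["b"],L["g"]; z=np.array([np.cos(b),np.sin(b),0]); y=np.cross(z,[0,0,-1.])
    for n in("top","side"):
        c=pickle.load(open(f"{n}{k}.pkl","rb")); P=pts(c); D=P-g; s=D@z; w=D@y; h=D[...,2]
        m=(s>-80)&(s<-18)&(abs(w)<11)&(h>5)&(h<40)
        if m.sum()<10: print(n,"few",m.sum()); continue
        A=np.c_[s[m],w[m],np.ones(m.sum())]; r=h[m].copy(); ok=np.ones(len(r),bool)
        for _ in range(4):
            x=np.linalg.lstsq(A[ok],r[ok],rcond=None)[0]; e=abs(r-A@x); ok=e<3
        al=(s>-110)&(s<-15)&(abs(w)<20)&(abs(h)<30)
        print(n,m.sum(),ok.sum(),"pitch deg",np.degrees(np.arctan(x[0])).round(2),"roll",np.degrees(np.arctan(x[1])).round(2),"h0",x[2].round(1),"rms",e[ok].std().round(2),"s min",s[al].min().round(1),"zmin",(P[...,2][al]).min().round(1))
        for lo in range(-100,-15,10):
            q=al&(s>=lo)&(s<lo+10)
            if q.sum()>3: print("  s",lo,"top h",np.percentile(h[q],90).round(1),"w",w[q].min().round(1),w[q].max().round(1))
fit(sys.argv[1])
E
python3 fit.py 1
```

```text
top 244 223 pitch deg 0.02 roll -2.22 h0 14.0 rms 0.77 s min -98.2 zmin 331.2
  s -100 top h 11.2 w -11.5 13.0
  s -90 top h 15.2 w -13.3 14.4
  s -80 top h 15.6 w -13.1 14.8
  s -70 top h 16.3 w -14.3 15.9
  s -60 top h 15.8 w -13.0 15.2
  s -50 top h 16.0 w -15.3 15.2
  s -40 top h 16.5 w -12.2 15.0
  s -30 top h 15.4 w -13.3 15.1
  s -20 top h 14.8 w -14.3 19.9
side 91 91 pitch deg -0.56 roll -1.17 h0 13.6 rms 0.57 s min -101.1 zmin 335.2
  s -100 top h 10.9 w -10.7 11.8
  s -90 top h 14.6 w -15.0 15.5
  s -80 top h 15.6 w -13.4 15.0
  s -70 top h 15.2 w -11.6 15.3
  s -60 top h 15.1 w -14.7 15.9
  s -50 top h 14.9 w -14.3 15.0
  s -40 top h 15.2 w -11.1 15.2
  s -30 top h 15.4 w -12.6 14.3
  s -20 top h 15.2 w -13.9 17.0
```

Pitch is within 0.6°. Roll reads 1–2°, about the noise level over such a narrow face. The lowest visible point is at z ≈ 331. I'll check for stillness and undisturbed neighbours, then hand in.

```bash
python3 - <<'E'
from h import *
import pickle
wait(1.0)
for n in("side","top"): pickle.dump(camera(n),open(n+"2.pkl","wb"))
a=pickle.load(open("top0.pkl","rb")); b=pickle.load(open("top2.pkl","rb"))
df=np.abs(a["image"].astype(int)-b["image"]).max(2)
for nm,(r0,r1,c0,c1) in dict(plug_a=(158,178,174,194),plug_b=(158,176,418,434),meter=(115,175,445,480)).items(): print(nm,(df[r0:r1,c0:c1]>40).sum())
s=read_state(); L=np.load("lvl.npz")
print(s["time"],s["finger_gap"],np.abs(s["qvel"]).max(),s["ft_force"],s["eef_pos"]-(L["g"]+19*L["T"][:,2]),np.abs(s["tool_rot"]-L["T"]).max())
E
python3 fit.py 2 | grep pitch; python3 -c "
from workcell import *
finish_job()"
```

```text
plug_a 271
plug_b 0
meter 0
10.225 27.329348703415825 0.0009586794576046974 [-0.74106076  0.16620624 -2.85565626] [-0.01452543 -0.00098365 -0.00981763] 2.9181718051551897e-05
top 240 209 pitch deg -0.08 roll 0.11 h0 13.4 rms 0.74 s min -97.9 zmin 333.7
side 88 87 pitch deg 0.23 roll 1.59 h0 14.0 rms 0.7 s min -99.5 zmin 335.6
the job is handed in; nothing more can be done
```

```bash
python3 - <<'E'
import pickle,numpy as np
a,b=[pickle.load(open(f"side{k}.pkl","rb"))["image"].astype(int) for k in(0,2)]
print((np.abs(a-b).max(2)[143:159,266:283]>40).sum())
t=pickle.load(open("top2.pkl","rb"));print(np.nanmedian(t["range_z"][158:178,174:194]),t["image"][168,184])
E
```

```text
0
604.32715 [118 137 127]
```

I drew the refractometer out of the left sleeve and turned it level with its clear plate up. I then handed it in still held in the gripper, about 350 mm above the bench, at 10.2 s.

**How:** I gripped it across the flat sides with the tool tilted 15° forward and pulled it straight out along the sleeve axis. I raised it 130 mm before turning it level.

**Last checks:**
- **Level:** pitch was −0.1° from the top camera and +0.2° from the side camera. The two disagreed slightly on roll, 0.1° against 1.6°, and earlier fits gave −2.2° and −1.2°. I put this down to range noise on a narrow face.
- **Plate:** the gripper hid the prism end in the final views. I did not see the plate directly; that it faces up follows from the grasp and the measured pose of the grip.
- **Height:** the lowest visible point was about 334 mm above the bench.
- **Hold:** the finger gap stayed at 27.3 mm and the arm was still. The tool force was about −2.9 N vertically, consistent with the refractometer's weight.
- **Neighbours:** the torch was still in its sleeve when I last viewed pictures, with the refractometer level. The meter and plug_b showed no change from above. The plug_a check failed from above only because the arm was in front of it (range about 604 mm). The side view, compared just after hand-in using a picture from before it, showed no change.

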